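# Put the packing tools back in their foam nests

## Task

Tidy the tools that lie along the front of the packing bench: put the stapler, the ink pad, the red marker and the black marker each back in the middle of its own foam nest (the pocket cut to its size; the markers' nests have a floor of the marker's colour), lying flat on the pocket floor, either way round. Keep the stamp where it belongs, standing upright on the middle of the ink pad in its nest. Leave the glue stick standing where it is, it is still in use.

Things in the scene. Friction and masses are not known exactly. Their poses are not given: they have to be found in the camera images.
- stapler: desk stapler in the front row of the bench, red on black (another one, far off at the right end of the bench, plays no part, nor do the ink pad, stamp and markers there), 145 x 36 x 53 mm (x, y, z), 0.28 kg. Origin: centre of its underside; x along its length, z up. The black foot is 36 mm wide and 8 mm high; the red upper arm, 24 mm wide between 34 and 53 mm above the underside and rigid here, is the part to grip, across y.
- ink_pad: blue flat ink pad tin with a pale label, closed, 100 x 68 x 20 mm (x, y, z), 0.12 kg. Origin: centre of its underside; x along its length, z up. Grip it across the 68 mm.
- stamp: rubber stamp standing upright: wooden block 28 x 55 mm (x, y) and 21 mm high with a turned dark round handle above it, about 24 mm at its thickest (the bulb of its upper half, the part to grip), 82 mm high in all, 0.11 kg. Origin: centre of its underside; z up through the handle.
- marker_red_mid (a point): red felt marker with a white band round its middle, lying on its side: 136 mm long, 16 mm diameter, 20 g; it rolls easily. This point is on its axis, half way along, so 8 mm above what it lies on; the y axis runs along the marker (the other two turn as it rolls).
- marker_black_mid (a point): black felt marker with a white band round its middle, lying on its side: 138 mm long, 16 mm diameter, 20 g; it rolls easily. This point is on its axis, half way along, so 8 mm above what it lies on; the y axis runs along the marker (the other two turn as it rolls).
- nest_stapler: stapler's nest: off-white foam tile 180 x 80 mm with a pocket 159 x 50 mm, floor yellow. Floor 10 mm above the bench, walls 12 mm above the floor (rim 22 mm above the bench); a finger gap 56 mm wide runs right across the middle of the tile along its y axis, down to floor level. Fixed to the bench. Origin: centre of the tile, at bench level; x along the length of the pocket, z up.
- nest_ink_pad: ink pad's nest: off-white foam tile 144 x 112 mm with a pocket 114 x 82 mm, floor yellow. Floor 10 mm above the bench, walls 12 mm above the floor (rim 22 mm above the bench); a finger gap 56 mm wide runs right across the middle of the tile along its y axis, down to floor level. Fixed to the bench. Origin: centre of the tile, at bench level; x along the length of the pocket, z up.
- nest_red: red marker's nest: narrow off-white foam tile 176 x 62 mm with a pocket 152 x 28 mm, floor red. Floor 10 mm above the bench, walls 12 mm above the floor (rim 22 mm above the bench); a finger gap 56 mm wide runs right across the middle of the tile along its y axis, down to floor level. Fixed to the bench. Origin: centre of the tile, at bench level; x along the length of the pocket, z up.
- nest_black: black marker's nest: narrow off-white foam tile 176 x 62 mm with a pocket 152 x 28 mm, floor black. Floor 10 mm above the bench, walls 12 mm above the floor (rim 22 mm above the bench); a finger gap 56 mm wide runs right across the middle of the tile along its y axis, down to floor level. Fixed to the bench. Origin: centre of the tile, at bench level; x along the length of the pocket, z up.
- glue_stick: glue stick standing upright among the tools, white with red cap and foot, 26 mm diameter, 92 mm high, 35 g; it is still in use and stays where it is. Origin: centre of its underside; z up.

How it is judged:
By the outcome, as a careful person would: the job done as asked, in the order asked, and still so for the second after the job is handed in, with the robot touching nothing.
It also fails if it takes over 123 s, if anything falls off the work surface, if the arm or the gripper's body presses on something with over 40 N, if the wrist force passes 120 N, or if a joint passes its speed limit or range.

## Robot

A 6-joint arm with a two-finger parallel gripper is mounted at the origin on a cart in front of the work surface, level with it; the furniture and walls round the work are solid. World frame = base frame: x ahead of the robot, y to its left, z up, the work surface at z = 0. Lengths are in m, angles in rad, forces in N, time in s.
With the tool pointing down it reaches from about 0.35 to 0.975 m from the base axis. Payload 17.4 kg.
Tool frame: the origin (TCP) lies midway between the tips of the shut fingers; the grasp point (between the pads) lies 19 mm behind it; z points along the fingers, y is the line along which they close (so a half turn about z gives the same grasp; the last joint's range is limited). The gripper opens to 85 mm and grips with 20 to 120 N. Pads are 22 mm wide; open, the fingers measure 114 mm over their backs; the gripper's body (76 mm by 85 mm) begins 54 mm behind the grasp point. The pads swing forward as they close: fully open they stand 13 mm farther back than shut.
Start: joints at [1.091, 0.116, 1.442, -0, 1.584, -0.038], TCP at [0.289, 0.61, 0.231] pointing down, gripper open.
Joint ranges: [-2.83, 2.83], [-0.83, 2.19], [0.07, 2.5], [-1.14, 4.28], [0.01, 3], [-2.97, 2.97]. Speed limits (rad/s): [1.89, 1.89, 2.22, 3.14, 3.14, 3.14].

## Interface

Orientations are given as a unit quaternion [x, y, z, w].
In Python, from plant import ctrl, read_camera, get_calibration, job gives the robot as it stands.
- The arm moves only by the tool servo_tool, never from a script. Its argument "increments" is a list of rows, each a list of 3 entries, a list of its own where there are three numbers: the shift along the tool's x, y, z as a fraction of full scale, then the turn, a rotation vector about the tool's x, y, z as a fraction of full scale, then the opening, from 0 (shut) to 1 (fully open). A call has 1 to 20 rows; each row is the pose to reach, as a shift and turn from the pose commanded when the call began, along the tool's axes at that moment, turning the shorter way round; what a row does not reach only later rows make up. Full scale, the value 1, is 0.2 m for a shift and 2 pi rad for a turn. A row lasts 1/12 s, in which the tool goes at most 41.7 mm and 7.16 degrees, less where a joint would pass 70% of its speed; a pose out of reach is approached as far as the arm can. A call with a number of a shift or a turn outside -1 to 1 is refused whole. A call with a gripper value outside its range is refused whole. The fingers move at their own pace and stop on an object; the grip force is fixed at half the most. Time passes only in rows, so rows that repeat a pose let the fingers close. It gives the time, the measured TCP pose, the force, the opening and the grip force at its end, in the units of the state.
- ctrl.get_obs(): the state, without advancing time (a new reading comes with each control period).
- read_camera(name): name is "side" or "top"; returns the picture (480x640x3 uint8, blue, green, red); there is no depth.
- get_calibration(name): a dict with "intrinsics" (3x3 intrinsics, pixels), "rvec" (rotation vector, rad) and "tvec" (3), from world to camera coordinates, as OpenCV has them. Camera axes: x right, y down, z forward; pixel columns grow to the right and rows downward; lengths in m; the calibration is good to about 2 mm. A picture is of the moment at which its call begins. get_calibration takes no time and is no camera call.
- job.sign_off(): hands the job in; it is judged then, once.
The state is a dict: "time": time; "joint_pos": joint angles; "joint_velocities": joint speeds; "tau": joint torques, N m; "ee_pos": TCP position; "ee_rot": TCP orientation; "wrist_force": force on the tool from outside, world axes, zero at the start; "wrist_torque": the same for the moment, N m; "gripper_width": opening from 0.0 (shut) to 1.0 (fully open); "gripper_force": force on a finger pad.
Only numpy, scipy, OpenCV 4.12 (cv2) and the standard library are available. Lean on these libraries where they do the work, as an engineer would, in place of code of your own. Each camera call takes 0.05 s, during which the arm holds its last target. There are 200 camera calls.

## Working session

There is one attempt and no reset: what is moved stays moved. The work goes in short steps, Python scripts to look and compute and a tool call to move; the robot and the scene stay as the last step left them, time stands still between calls to the robot, and variables do not carry over. Pictures are saved under pics/ and viewed, at most 14 in all, crops included, and the job is handed in when it is done.

Besides the shell and the picture viewer there is one more tool, called after "Call:" in YAML: its name, and indented under it one key for each argument. servo_tool: Moves the arm, as the interface text tells. Its arguments: {"type":"object","properties":{"increments":{"type":"array","items":{"type":"array"}}},"required":["increments"]}

```bash
ls; mkdir -p pics
python3 - <<'E'
from plant import ctrl, read_camera, get_calibration
import cv2
for n in("top","side"):
    im=read_camera(n); cv2.imwrite(f"pics/{n}0.png",im); print(n,get_calibration(n))
print(ctrl.get_obs())
E
```

```text
pics
top {'intrinsics': array([[549.29166478,   0.        , 319.05751129],
       [  0.        , 549.29166478, 234.0029415 ],
       [  0.        ,   0.        ,   1.        ]]), 'rvec': array([ 2.18330152, -2.14955326,  0.14688097]), 'tvec': array([-0.0136288 ,  0.53457958,  1.14966987])}
side {'intrinsics': array([[535.1192757 ,   0.        , 313.30669989],
       [  0.        , 535.1192757 , 235.17157251],
       [  0.        ,   0.        ,   1.        ]]), 'rvec': array([ 2.04769078, -0.58110325,  0.35785181]), 'tvec': array([-0.44553409,  0.18367807,  0.91254516])}
{'time': 0.1, 'joint_pos': array([ 1.09123511e+00,  1.16432963e-01,  1.44223031e+00, -2.14714069e-05,
        1.58401093e+00, -3.78155091e-02]), 'joint_velocities': array([-0.00079847, -0.00251309, -0.00175775, -0.00034067,  0.000206  ,
       -0.00071384]), 'tau': array([ 2.18617693e-03, -7.33670068e+01, -6.33784103e+01, -8.57887107e-05,
        5.24126081e-03, -9.24607207e-05]), 'ee_pos': array([0.28851198, 0.61002822, 0.23061964]), 'ee_rot': array([ 2.19081457e-01,  9.75706422e-01, -5.25524741e-04, -1.27958759e-04]), 'wrist_force': array([-0.43911573, -0.40692449, -0.11078919]), 'wrist_torque': array([-0.03433055, -0.03938749, -0.0041855 ]), 'gripper_force': 0.0, 'gripper_width': 1.0006919000536787}
```

View pics/top0.png

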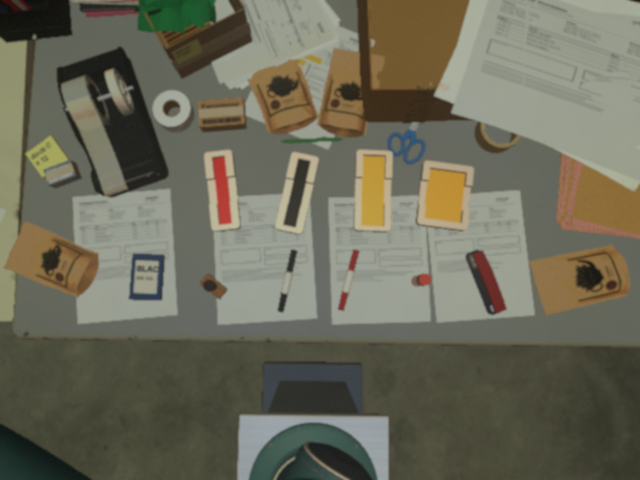

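View pics/side0.png

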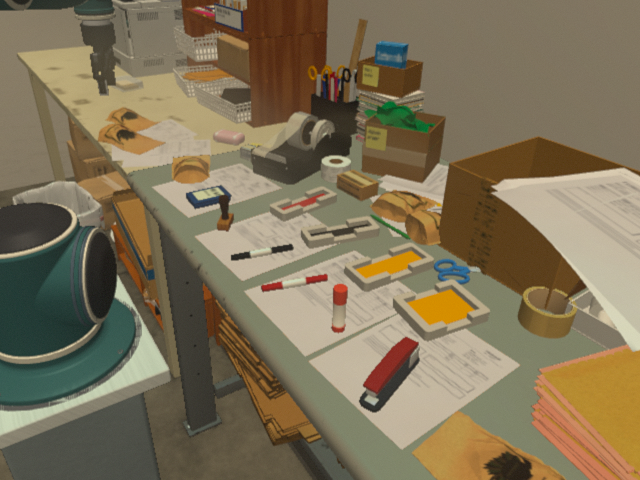

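```bash
cat > h.py <<'E'
import cv2, numpy as np
from plant import ctrl, read_camera, get_calibration
def cam(n):
    c=get_calibration(n); R=cv2.Rodrigues(c['rvec'])[0]; return c['intrinsics'],R,c['tvec'].ravel()
def cast(n,uv,z):
    K,R,t=cam(n); uv=np.atleast_2d(np.asarray(uv,float))
    d=(R.T@np.linalg.inv(K)@np.c_[uv,np.ones(len(uv))].T).T; o=-R.T@t
    return o+d*((z-o[2])/d[:,2])[:,None]
def proj(n,P):
    K,R,t=cam(n); return cv2.projectPoints(np.atleast_2d(np.asarray(P,float)),R,t,K,None)[0].reshape(-1,2)
def blob(mask,n,z,box):
    """box u0,v0,u1,v1 -> largest blob's min-area rect in world at height z: centre, size, long-axis yaw"""
    u0,v0,u1,v1=box; m=np.zeros(mask.shape,np.uint8); m[v0:v1,u0:u1]=mask[v0:v1,u0:u1].astype(np.uint8)
    cs=cv2.findContours(m,cv2.RETR_EXTERNAL,cv2.CHAIN_APPROX_NONE)[0]
    c=max(cs,key=cv2.contourArea).reshape(-1,2)
    w=cast(n,c,z)[:,:2]
    (cx,cy),(a,b),th=cv2.minAreaRect((w*1000).astype(np.float32))
    if a<b: a,b,th=b,a,th+90
    mm=np.zeros(mask.shape,np.uint8); cv2.drawContours(mm,[c],-1,1,-1)
    vv,uu=np.nonzero(mm); p=cast(n,np.c_[uu,vv],z)[:,:2]*1000
    ev,V=np.linalg.eigh(np.cov(p.T)); pc=np.degrees(np.arctan2(V[1,1],V[0,1]))
    return dict(rect=np.round([cx,cy,a,b,(th+90)%180-90],1), mean=np.round(p.mean(0),1), pca=round((pc+90)%180-90,1),px=np.r_[c.min(0),c.max(0)])
E
python3 - <<'E'
from h import *
im=cv2.imread("pics/top0.png"); hsv=cv2.cvtColor(im,cv2.COLOR_BGR2HSV); H,S,V=[hsv[...,i].astype(int) for i in range(3)]
red=((H<10)|(H>170))&(S>110)&(V>50); yel=(H>10)&(H<35)&(S>140)&(V>110); dark=V<65; blue=(H>95)&(H<130)&(S>80)
print('stap nest',blob(yel,'top',.016,(350,140,400,240)))
print('pad nest',blob(yel,'top',.016,(415,150,480,240)))
print('red nest',blob(red,'top',.016,(200,145,245,240)))
print('blk nest',blob(dark,'top',.016,(275,145,320,240)))
print('pad',blob(blue,'top',.010,(120,240,175,310)))
print('red mk whole',blob((S>60)&(V<200)&red|((H<10)|(H>170))&(S>70),'top',.008,(330,240,365,320)))
print('blk mk',blob(dark,'top',.008,(270,240,305,320)))
print('stamp',blob((V<110),'top',.03,(195,265,235,305)))
print('glue',blob(red,'top',.092,(405,265,440,295)))
print('stap red',blob(red,'top',.050,(455,240,520,325)))
print('stap all',blob(red|dark,'top',.02,(455,240,520,325)))
c=lambda u0,v0,u1,v1:cv2.resize(im[v0:v1,u0:u1],(400,300),interpolation=cv2.INTER_CUBIC)
a=np.vstack([np.hstack([c(455,240,535,315+0),c(190,255,240,292+8)]),np.hstack([c(270,245,370,320),c(120,245,200,305)])])
cv2.imwrite("pics/crop0.png",a)
E
```

```text
stap nest {'rect': array([ 637. , -122.4,  154.7,   46.4,   -1.9]), 'mean': array([ 636.7, -122.8]), 'pca': np.float64(-1.8), 'px': array([362, 156, 384, 224], dtype=int32)}
pad nest {'rect': array([ 628.4, -281.4,  110.3,   80.3,   -6.8]), 'mean': array([ 628.1, -281.5]), 'pca': np.float64(-6.6), 'px': array([426, 169, 464, 221], dtype=int32)}
red nest {'rect': array([630.9, 209.1, 149.6,  27.9,   8. ]), 'mean': array([630.5, 209.5]), 'pca': np.float64(8.0), 'px': array([213, 157, 230, 223], dtype=int32)}
blk nest {'rect': array([628.8,  44.8, 144.2,  21.5, -11. ]), 'mean': array([629.1,  45.1]), 'pca': np.float64(-11.4), 'px': array([286, 160, 307, 224], dtype=int32)}
pad {'rect': array([438.5, 366.2,  93.6,  63.6,  -1.2]), 'mean': array([436.7, 360.7]), 'pca': np.float64(-1.4), 'px': array([130, 255, 162, 298], dtype=int32)}
red mk whole {'rect': array([482.2, -81.1,  45.8,  12.2, -13.6]), 'mean': array([482. , -81.1]), 'pca': np.float64(-14.4), 'px': array([348, 250, 358, 270], dtype=int32)}
blk mk {'rect': array([478.3,  53.9,  43.3,   8.3, -11.4]), 'mean': array([478.1,  54. ]), 'pca': np.float64(-11.6), 'px': array([288, 251, 295, 270], dtype=int32)}
stamp {'rect': array([423.5, 224.9,  83.7,  63.5,   2.4]), 'mean': array([421.2, 233. ]), 'pca': np.float64(11.3), 'px': array([195, 265, 225, 304], dtype=int32)}
glue {'rect': array([ 439.1, -218.6,   24.7,   20.2,  -89.1]), 'mean': array([ 438.6, -218.6]), 'pca': np.float64(-81.2), 'px': array([418, 274, 430, 284], dtype=int32)}
stap red {'rect': array([ 439. , -364.7,  131. ,   25.2,   20.7]), 'mean': array([ 438.3, -364.6]), 'pca': np.float64(21.0), 'px': array([473, 252, 504, 311], dtype=int32)}
stap all {'rect': array([ 439. , -367.5,  137.2,   39.8,   20.8]), 'mean': array([ 436.4, -369.2]), 'pca': np.float64(20.2), 'px': array([467, 251, 504, 313], dtype=int32)}
```

View pics/crop0.png

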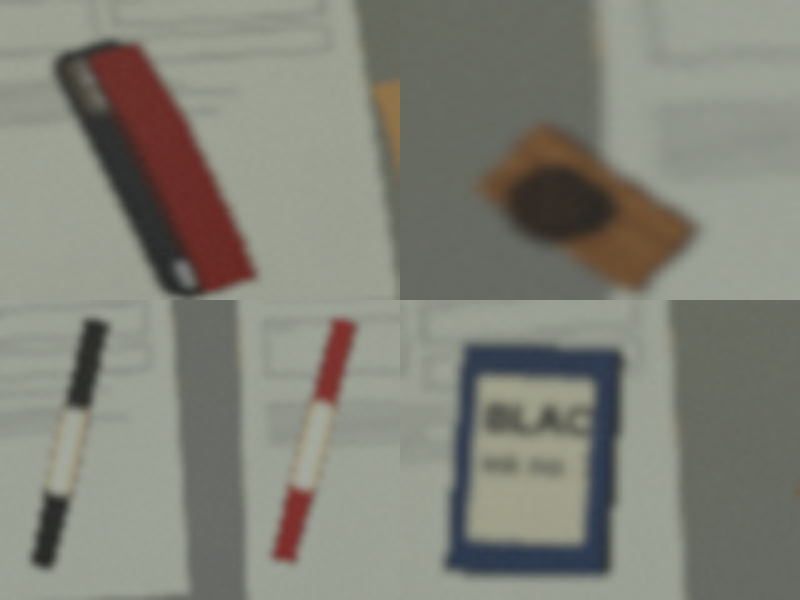

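```bash
cat >> h.py <<'E'
from scipy.spatial.transform import Rotation as Ro
def plan(*wps):
    """wps: x,y,z(mm), yaw of tool y (deg, mod 180) -> increments from the present pose"""
    o=ctrl.get_obs(); R0=Ro.from_quat(o['ee_rot']); M=R0.as_matrix()
    cur=np.degrees(np.arctan2(M[1,1],M[0,1])); print('t',round(o['time'],2),'pos',np.round(o['ee_pos']*1000,1),'yaw',round(cur,1),'w',round(o['gripper_width'],3),'q1,q6',np.round(o['joint_pos'][[0,5]],2))
    for x,y,z,yaw in wps:
        j1=np.degrees(np.arctan2(y,x)); yaw=j1+((yaw-j1+90)%180-90)   # keep q6 within +-90
        Rt=Ro.from_euler('z',yaw-90,degrees=True)*Ro.from_quat([0,1,0,0])
        s=M.T@(np.array([x,y,z])/1000-o['ee_pos'])/.2; r=(R0.inv()*Rt).as_rotvec()/(2*np.pi)
        print((x,y,z,round(yaw,1)),np.round(s,3).tolist(),np.round(r,4).tolist())
E
cat > m.py <<'E'
from h import *
def masks(im):
    hsv=cv2.cvtColor(im,cv2.COLOR_BGR2HSV); return [hsv[...,i].astype(int) for i in range(3)]
def ext(mask,n,z,box,yaw):
    u0,v0,u1,v1=box; vv,uu=np.nonzero(mask[v0:v1,u0:u1]); p=cast(n,np.c_[uu+u0,vv+v0],z)[:,:2]*1000
    a=np.radians(yaw); A=np.array([np.cos(a),np.sin(a)]);B=np.array([-A[1],A[0]])
    s,t=p@A,p@B; c=(s.min()+s.max())/2*A+(t.min()+t.max())/2*B
    return 'c',np.round(c,1),'size',np.round([np.ptp(s),np.ptp(t)],1)
E
python3 - <<'E'
from m import *
im=cv2.imread("pics/top0.png"); H,S,V=masks(im)
red=((H<10)|(H>170))&(S>110)&(V>50); dark=V<65
print('nadir',np.round(-(cam('top')[1].T@cam('top')[2]),3))
for n,m,b in(('red',((H<10)|(H>170))&(S>70),(330,240,365,320)),('blk',V<75,(270,240,305,320))):
    u0,v0,u1,v1=b; vv,uu=np.nonzero(m[v0:v1,u0:u1]); p=cast('top',np.c_[uu+u0,vv+v0],.008)[:,:2]*1000
    V_=np.linalg.eigh(np.cov(p.T))[1][:,1]; yaw=np.degrees(np.arctan2(V_[1],V_[0])); print(n,'yaw',(yaw+90)%180-90,ext(m,'top',.008,b,yaw))
wood=(S>75)&(H<25)|(V<60)
print('stamp block',blob(wood,'top',.0105,(190,255,235,310)))
print('stamp handle',blob(V<55,'top',.065,(190,255,235,310)))
b=(455,240,520,325)
print('stap dark ext',ext(dark,'top',.004,b,20.8)); print('stap red ext',ext(red,'top',.0435,b,20.8)); 
s=cv2.imread("pics/side0.png"); h2,s2,v2=masks(s); r2=((h2<10)|(h2>170))&(s2>110)&(v2>50)
print('glue cap side',blob(r2,'side',.08,(325,280,355,310)))
plan((480,250,231,90),(438,-367,120,110.8),(438,-367,26,110.8))
E
```

```text
nadir [0.393 0.012 1.205]
red yaw -14.112927952363918 ('c', array([439.4, -70.3]), 'size', array([134.1,  12.7]))
blk yaw -11.463524750862007 ('c', array([435.3,  62.7]), 'size', array([132.1,  10. ]))
stamp block {'rect': array([420.6, 222.7,  54.3,  28.2,  50.8]), 'mean': array([421.1, 222.7]), 'pca': np.float64(51.7), 'px': array([200, 274, 225, 297], dtype=int32)}
stamp handle {'rect': array([421.1, 218.5,  20.7,  16.4, -89.1]), 'mean': array([420.5, 219.2]), 'pca': np.float64(76.1), 'px': array([205, 281, 215, 289], dtype=int32)}
stap dark ext ('c', array([ 437.5, -365.2]), 'size', array([137.8,  24.9]))
stap red ext ('c', array([ 439.3, -366.8]), 'size', array([131.8,  25.4]))
glue cap side {'rect': array([ 437.2, -224.4,   59.8,   24.3,   54.5]), 'mean': array([ 436.9, -223.9]), 'pca': np.float64(52.4), 'px': array([333, 284, 347, 305], dtype=int32)}
t 0.1 pos [288.5 610.  230.6] yaw 64.7 w 1.001 q1,q6 [ 1.09 -0.04]
(480, 250, 231, np.float64(90.0)) [-1.635, -1.218, -0.001] [-0.0002, -0.0, -0.0703]
(438, -367, 120, np.float64(-69.2)) [-2.764, -4.096, 0.557] [-0.0001, 0.0002, 0.3719]
(438, -367, 26, np.float64(-69.2)) [-2.764, -4.096, 1.027] [-0.0001, 0.0002, 0.3719]
```

```bash
cat > p.py <<'E'
from h import *
def chain(*wps,start=None):
    """wps: (x,y,z mm,yaw deg). Prints one servo call per leg (chained), n = rows needed"""
    o=ctrl.get_obs(); p=o['ee_pos']*1000; M=Ro.from_quat(o['ee_rot']).as_matrix(); cur=np.degrees(np.arctan2(M[1,1],M[0,1]))
    print('t',round(o['time'],2),'pos',np.round(p,1),'yaw',round(cur,1),'w',round(o['gripper_width'],3),'q6',round(o['joint_pos'][5],2),'tilt',np.round(M[:2,2],4))
    for x,y,z,yaw in wps:
        j1=np.degrees(np.arctan2(y,x)); yaw=j1+((yaw-j1+90)%180-90)
        q=np.array([x,y,z],float); a=np.radians(cur); ty=np.array([np.cos(a),np.sin(a),0]); tx=np.array([-ty[1],ty[0],0]); tx=np.cross(ty,[0,0,-1.])
        d=q-p; s=np.array([d@tx,d@ty,-d[2]])/200
        n=int(np.ceil(max(np.linalg.norm(d)/41.7,abs(yaw-cur)/7.16)))
        print((x,y,z,round(yaw,1)),'shift',np.round(s,3).tolist(),'turn z',round(-(yaw-cur)/360,4),'n',n,'' if max(abs(s))<=1 else 'TOO FAR')
        p,cur=q,yaw
E
python3 -c "
from p import *
chain((420,445,230,45),(500,270,230,20),(540,70,230,-5),(520,-130,230,-30),(460,-300,230,-55),(438,-367,100,110.8),(438,-367,26,110.8))"
```

```text
t 0.1 pos [288.5 610.  230.6] yaw 64.7 w 1.001 q6 -0.04 tilt [-0.0005 -0.001 ]
(420, 445, 230, np.float64(45.0)) shift [-0.947, -0.465, 0.003] turn z 0.0547 n 6 
(500, 270, 230, np.float64(20.0)) shift [-0.902, -0.336, -0.0] turn z 0.0694 n 5 
(540, 70, 230, np.float64(-5.0)) shift [-1.008, -0.154, -0.0] turn z 0.0694 n 5 TOO FAR
(520, -130, 230, np.float64(-30.0)) shift [-1.005, -0.012, -0.0] turn z 0.0694 n 5 TOO FAR
(460, -300, 230, np.float64(-55.0)) shift [-0.886, 0.165, -0.0] turn z 0.0694 n 5 
(438, -367, 100, np.float64(-69.2)) shift [-0.282, 0.211, 0.65] turn z 0.0394 n 4 
(438, -367, 26, np.float64(-69.2)) shift [0.0, 0.0, 0.37] turn z -0.0 n 2
```

Call:
servo_tool:
  increments:
    - [[-0.947,-0.465,0],[0,0,0.055],1]
    - [[-0.947,-0.465,0],[0,0,0.055],1]
    - [[-0.947,-0.465,0],[0,0,0.055],1]
    - [[-0.947,-0.465,0],[0,0,0.055],1]
    - [[-0.947,-0.465,0],[0,0,0.055],1]
    - [[-0.947,-0.465,0],[0,0,0.055],1]

```text
time: 0.6
ee_pos: [0.4233, 0.4407, 0.2312]
ee_rot: [0.385, 0.923, -0.0, 0.001]
wrist_force: [0.0, -0.4, -0.2]
gripper_width: 0.998
gripper_force: 0.0
```

Call:
servo_tool:
  increments:
    - [[-0.9,-0.336,0],[0,0,0.07],1]
    - [[-0.9,-0.336,0],[0,0,0.07],1]
    - [[-0.9,-0.336,0],[0,0,0.07],1]
    - [[-0.9,-0.336,0],[0,0,0.07],1]
    - [[-0.9,-0.336,0],[0,0,0.07],1]

```text
time: 1.02
ee_pos: [0.5004, 0.2671, 0.2312]
ee_rot: [0.578, 0.816, -0.0, 0.0]
wrist_force: [-0.1, -0.9, 0.5]
gripper_width: 0.999
gripper_force: 0.0
```

Call:
servo_tool:
  increments:
    - [[-1,-0.154,0],[0,0,0.07],1]
    - [[-1,-0.154,0],[0,0,0.07],1]
    - [[-1,-0.154,0],[0,0,0.07],1]
    - [[-1,-0.154,0],[0,0,0.07],1]
    - [[-1,-0.154,0],[0,0,0.07],1]

```text
time: 1.43
ee_pos: [0.5378, 0.0691, 0.2312]
ee_rot: [0.742, 0.67, -0.0, 0.0]
wrist_force: [1.5, 0.4, -0.0]
gripper_width: 0.999
gripper_force: 0.0
```

Call:
servo_tool:
  increments:
    - [[-1,-0.01,0],[0,0,0.07],1]
    - [[-1,-0.01,0],[0,0,0.07],1]
    - [[-1,-0.01,0],[0,0,0.07],1]
    - [[-1,-0.01,0],[0,0,0.07],1]
    - [[-1,-0.01,0],[0,0,0.07],1]

```text
time: 1.85
ee_pos: [0.5158, -0.1299, 0.2312]
ee_rot: [0.871, 0.492, -0.0, 0.0]
wrist_force: [-0.0, -0.2, 0.7]
gripper_width: 1.001
gripper_force: 0.0
```

Call:
servo_tool:
  increments:
    - [[-0.886,0.165,0],[0,0,0.07],1]
    - [[-0.886,0.165,0],[0,0,0.07],1]
    - [[-0.886,0.165,0],[0,0,0.07],1]
    - [[-0.886,0.165,0],[0,0,0.07],1]
    - [[-0.886,0.165,0],[0,0,0.07],1]

```text
time: 2.27
ee_pos: [0.4525, -0.3004, 0.2309]
ee_rot: [0.957, 0.29, -0.001, 0.0]
wrist_force: [1.3, -0.7, 0.4]
gripper_width: 0.999
gripper_force: 0.0
```

Call:
servo_tool:
  increments:
    - [[-0.28,0.21,0.3],[0,0,0.04],1]
    - [[-0.28,0.21,0.3],[0,0,0.04],1]
    - [[-0.28,0.21,0.3],[0,0,0.04],1]
    - [[-0.28,0.21,0.3],[0,0,0.04],1]
    - [[-0.28,0.21,0.3],[0,0,0.04],1]

```text
time: 2.68
ee_pos: [0.4318, -0.3625, 0.1714]
ee_rot: [0.985, 0.172, -0.0, -0.0]
wrist_force: [0.4, -0.3, 1.5]
gripper_width: 1.005
gripper_force: 0.0
```

```bash
python3 -c "
from p import *
chain((438,-367,100,110.8),(438,-367,26,110.8))"
```

```text
t 2.68 pos [ 431.8 -362.5  171.4] yaw -70.2 w 1.005 q6 0.48 tilt [-0.0003  0.0007]
(438, -367, 100, np.float64(-69.2)) shift [0.021, 0.032, 0.357] turn z -0.0029 n 2 
(438, -367, 26, np.float64(-69.2)) shift [0.0, 0.0, 0.37] turn z -0.0 n 2
```

Call:
servo_tool:
  increments:
    - [[0.02,0.03,0.2],[0,0,-0.003],1]
    - [[0.02,0.03,0.357],[0,0,-0.003],1]
    - [[0.02,0.03,0.45],[0,0,-0.003],1]
    - [[0.02,0.03,0.55],[0,0,-0.003],1]
    - [[0.02,0.03,0.65],[0,0,-0.003],1]
    - [[0.02,0.03,0.72],[0,0,-0.003],1]
    - [[0.02,0.03,0.725],[0,0,-0.003],1]
    - [[0.02,0.03,0.725],[0,0,-0.003],0]
    - [[0.02,0.03,0.725],[0,0,-0.003],0]
    - [[0.02,0.03,0.725],[0,0,-0.003],0]
    - [[0.02,0.03,0.725],[0,0,-0.003],0]
    - [[0.02,0.03,0.725],[0,0,-0.003],0]
    - [[0.02,0.03,0.725],[0,0,-0.003],0]
    - [[0.02,0.03,0.725],[0,0,-0.003],0]
    - [[0.02,0.03,0.725],[0,0,-0.003],0]
    - [[0.02,0.03,0.725],[0,0,-0.003],0]

```text
time: 4.02
ee_pos: [0.4378, -0.3675, 0.0273]
ee_rot: [0.984, 0.18, 0.0, 0.001]
wrist_force: [0.2, -1.2, 6.5]
gripper_width: 0.272
gripper_force: 60.2
```

Call:
servo_tool:
  increments:
    - [[0,0,-0.1],[0,0,0],0]
    - [[0,0,-0.25],[0,0,0],0]
    - [[0,0,-0.45],[0,0,0],0]
    - [[0,0,-0.6],[0,0,0],0]
    - [[0,0,-0.6],[0,0,0],0]
    - [[0,0,-0.6],[0,0,0],0]

```text
time: 4.52
ee_pos: [0.4379, -0.3675, 0.148]
ee_rot: [0.984, 0.18, 0.001, 0.001]
wrist_force: [-1.1, -0.1, -3.9]
gripper_width: 0.274
gripper_force: 59.9
```

Run:
```python
from p import *
im=read_camera('top'); cv2.imwrite('pics/top1.png',im); s=read_camera('side'); cv2.imwrite('pics/side1.png',s)
cv2.imwrite('pics/c1.png',np.hstack([im[200:400,400:640],s[200:400,300:540]]).repeat(2,0).repeat(2,1)[:, :800])
cv2.imwrite('pics/c1.png',cv2.resize(np.hstack([im[200:400,440:640],s[250:450,300:500]]),(800,400)))
chain((560,-250,160,95),(637,-122.5,160,88.2),(637,-122.5,60,88.2))
```

```text
t 4.62 pos [ 437.  -366.7  144.9] yaw -69.2 w 0.276 q6 0.47 tilt [-0.0012  0.0011]
(560, -250, 160, np.float64(-85.0)) shift [0.782, -0.328, -0.075] turn z 0.0438 n 5 
(637, -122.5, 160, np.float64(-91.8)) shift [0.439, -0.602, -0.0] turn z 0.0189 n 4 
(637, -122.5, 60, np.float64(-91.8)) shift [0.0, 0.0, 0.5] turn z -0.0 n 3
```

View pics/c1.png

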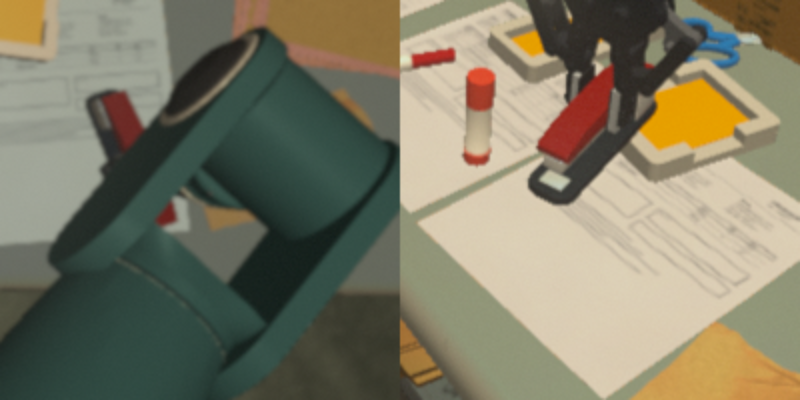

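Call:
servo_tool:
  increments:
    - [[0.78,-0.328,-0.075],[0,0,0.044],0]
    - [[0.78,-0.328,-0.075],[0,0,0.044],0]
    - [[0.78,-0.328,-0.075],[0,0,0.044],0]
    - [[0.78,-0.328,-0.075],[0,0,0.044],0]
    - [[0.78,-0.328,-0.075],[0,0,0.044],0]
    - [[0.78,-0.328,-0.075],[0,0,0.044],0]

```text
time: 5.12
ee_pos: [0.5613, -0.248, 0.1593]
ee_rot: [0.999, 0.045, -0.001, -0.001]
wrist_force: [-0.2, 0.1, -2.7]
gripper_width: 0.278
gripper_force: 59.9
```

Call:
servo_tool:
  increments:
    - [[0.44,-0.6,0],[0,0,0.019],0]
    - [[0.44,-0.6,0],[0,0,0.019],0]
    - [[0.44,-0.6,0],[0,0,0.019],0]
    - [[0.44,-0.6,0],[0,0,0.019],0]
    - [[0.44,-0.6,0.2],[0,0,0.019],0]
    - [[0.44,-0.6,0.4],[0,0,0.019],0]
    - [[0.44,-0.6,0.4],[0,0,0.019],0]
    - [[0.44,-0.6,0.4],[0,0,0.019],0]
    - [[0.44,-0.6,0.4],[0,0,0.019],0]

```text
time: 5.87
ee_pos: [0.6376, -0.1241, 0.0828]
ee_rot: [1.0, -0.017, 0.0, 0.0]
wrist_force: [0.2, -1.2, -2.2]
gripper_width: 0.271
gripper_force: 60.3
```

Run:
```python
from p import *
chain((637,-122.5,37.5,88.2),(637,-122.5,160,88.2))
```

```text
t 5.87 pos [ 637.6 -124.1   82.8] yaw -92.0 w 0.271 q6 1.37 tilt [ 0.0006 -0.0002]
(637, -122.5, 37.5, np.float64(-91.8)) shift [-0.003, -0.008, 0.227] turn z -0.0004 n 2 
(637, -122.5, 160, np.float64(-91.8)) shift [0.0, 0.0, -0.612] turn z -0.0 n 3
```

Call:
servo_tool:
  increments:
    - [[-0.003,-0.008,0.08],[0,0,0],0]
    - [[-0.003,-0.008,0.15],[0,0,0],0]
    - [[-0.003,-0.008,0.2],[0,0,0],0]
    - [[-0.003,-0.008,0.225],[0,0,0],0]
    - [[-0.003,-0.008,0.225],[0,0,0],0]
    - [[-0.003,-0.008,0.225],[0,0,0],0]
    - [[-0.003,-0.008,0.225],[0,0,0],0.6]
    - [[-0.003,-0.008,0.225],[0,0,0],0.6]
    - [[-0.003,-0.008,0.225],[0,0,0],0.6]
    - [[-0.003,-0.008,0.225],[0,0,0],0.6]
    - [[-0.003,-0.008,0.225],[0,0,0],0.6]

```text
time: 6.78
ee_pos: [0.637, -0.1217, 0.0364]
ee_rot: [1.0, -0.017, 0.0, 0.0]
wrist_force: [0.1, -0.7, 0.6]
gripper_width: 0.604
gripper_force: 0.0
```

Call:
servo_tool:
  increments:
    - [[0,0,-0.1],[0,0,0],0.6]
    - [[0,0,-0.3],[0,0,0],0.6]
    - [[0,0,-0.6],[0,0,0],1]
    - [[0,0,-0.6],[0,0,0],1]
    - [[0,0,-0.6],[0,0,0],1]

```text
time: 7.2
ee_pos: [0.6387, -0.122, 0.1625]
ee_rot: [1.0, -0.017, 0.004, 0.001]
wrist_force: [0.1, -0.2, 0.5]
gripper_width: 0.988
gripper_force: 0.0
```

Run:
```python
from p import *
s=read_camera('side'); cv2.imwrite('pics/c2.png',cv2.resize(s[200:400,270:520],(750,600)))
chain((590,60,160,100),(530,220,160,90),(445,345,160,88.8),(438.5,366.2,90,88.8))
```

```text
t 7.25 pos [ 637.9 -121.9  159.3] yaw -91.9 w 0.997 q6 1.38 tilt [ 0.0044 -0.001 ]
(590, 60, 160, np.float64(-80.0)) shift [-0.27, -0.901, -0.003] turn z -0.0331 n 5 
(530, 220, 160, np.float64(90.0)) shift [-0.157, -0.84, -0.0] turn z -0.4722 n 24 
(445, 345, 160, np.float64(88.8)) shift [0.425, 0.625, -0.0] turn z 0.0033 n 4 
(438.5, 366.2, 90, np.float64(88.8)) shift [0.035, 0.105, 0.35] turn z 0.0 n 2
```

View pics/c2.png

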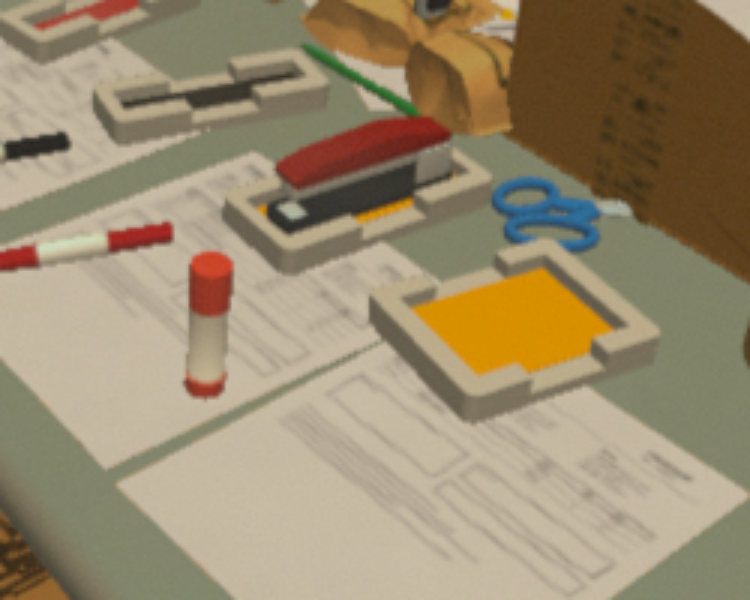

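```bash
sed -i 's/^        j1=.*/        yaw=cur+((yaw-cur+90)%180-90)/' p.py
python3 - <<'E'
from p import *
chain((590,60,160,-91.2),(520,230,160,-91.2),(438.5,366.2,120,88.8),(438.5,366.2,2,88.8))
E
```

```text
t 7.25 pos [ 637.9 -121.9  159.3] yaw -91.9 w 0.997 q6 1.38 tilt [ 0.0044 -0.001 ]
(590, 60, 160, np.float64(-91.2)) shift [-0.27, -0.901, -0.003] turn z -0.002 n 5 
(520, 230, 160, np.float64(-91.2)) shift [-0.368, -0.842, -0.0] turn z -0.0 n 5 
(438.5, 366.2, 120, np.float64(-91.2)) shift [-0.422, -0.672, 0.2] turn z -0.0 n 4 
(438.5, 366.2, 2, np.float64(-91.2)) shift [0.0, 0.0, 0.59] turn z -0.0 n 3
```

Call:
servo_tool:
  increments:
    - [[-0.27,-0.9,0],[0,0,-0.002],1]
    - [[-0.27,-0.9,0],[0,0,-0.002],1]
    - [[-0.27,-0.9,0],[0,0,-0.002],1]
    - [[-0.27,-0.9,0],[0,0,-0.002],1]
    - [[-0.27,-0.9,0],[0,0,-0.002],1]

```text
time: 7.67
ee_pos: [0.5872, 0.0634, 0.155]
ee_rot: [1.0, -0.01, -0.001, -0.0]
wrist_force: [-0.1, -0.9, 0.6]
gripper_width: 1.002
gripper_force: 0.0
```

Call:
servo_tool:
  increments:
    - [[-0.37,-0.84,0],[0,0,0],1]
    - [[-0.37,-0.84,0],[0,0,0],1]
    - [[-0.37,-0.84,0],[0,0,0],1]
    - [[-0.37,-0.84,0],[0,0,0],1]
    - [[-0.37,-0.84,0],[0,0,0],1]

```text
time: 8.08
ee_pos: [0.5161, 0.2329, 0.1551]
ee_rot: [1.0, -0.009, -0.001, -0.0]
wrist_force: [-0.1, 0.1, -0.4]
gripper_width: 1.0
gripper_force: 0.0
```

Call:
servo_tool:
  increments:
    - [[-0.42,-0.67,0.2],[0,0,0],1]
    - [[-0.42,-0.67,0.2],[0,0,0],1]
    - [[-0.42,-0.67,0.2],[0,0,0],1]
    - [[-0.42,-0.67,0.2],[0,0,0],1]
    - [[-0.42,-0.67,0.2],[0,0,0],1]
    - [[-0.42,-0.67,0.2],[0,0,0],1]
    - [[-0.42,-0.67,0.2],[0,0,0],1]

```text
time: 8.67
ee_pos: [0.4371, 0.3649, 0.1155]
ee_rot: [1.0, -0.01, -0.0, 0.0]
wrist_force: [0.2, 0.2, -0.6]
gripper_width: 1.001
gripper_force: 0.0
```

Run:
```python
from m import *
from p import chain
im=read_camera('top'); cv2.imwrite('pics/top2.png',im); H,S,V=masks(im)
red=((H<10)|(H>170))&(S>110)&(V>50); yel=(H>10)&(H<35)&(S>140)&(V>110)
print('stap red ext',ext(red,'top',.0535,(345,140,400,240),-1.8)); print('dark',ext(V<65,'top',.014,(345,140,400,240),-1.8))
cv2.imwrite('pics/c3.png',cv2.resize(im[140:240,340:480],(800,571)))
chain((438.5,366.2,2,88.8))
```

```text
stap red ext ('c', array([ 637.3, -121.4]), 'size', array([133. ,  24.1]))
dark ('c', array([ 623.3, -118.3]), 'size', array([107.5,  22.5]))
t 8.72 pos [437.6 364.6 115.9] yaw -91.2 w 0.996 q6 2.24 tilt [-0.0003 -0.0005]
(438.5, 366.2, 2, np.float64(-91.2)) shift [0.004, -0.008, 0.57] turn z -0.0001 n 3
```

View pics/c3.png

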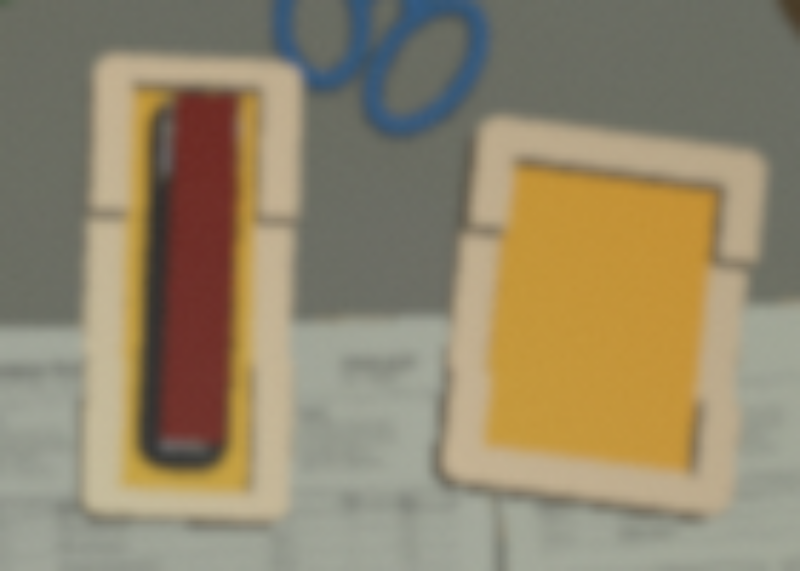

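Call:
servo_tool:
  increments:
    - [[0.004,-0.008,0.2],[0,0,0],1]
    - [[0.004,-0.008,0.35],[0,0,0],1]
    - [[0.004,-0.008,0.45],[0,0,0],1]
    - [[0.004,-0.008,0.52],[0,0,0],1]
    - [[0.004,-0.008,0.56],[0,0,0],1]
    - [[0.004,-0.008,0.593],[0,0,0],1]
    - [[0.004,-0.008,0.593],[0,0,0],1]
    - [[0.004,-0.008,0.593],[0,0,0],0]
    - [[0.004,-0.008,0.593],[0,0,0],0]
    - [[0.004,-0.008,0.593],[0,0,0],0]
    - [[0.004,-0.008,0.593],[0,0,0],0]
    - [[0.004,-0.008,0.593],[0,0,0],0]
    - [[0.004,-0.008,0.593],[0,0,0],0]

```text
time: 9.8
ee_pos: [0.4389, 0.3674, -0.0006]
ee_rot: [1.0, -0.01, 0.001, -0.001]
wrist_force: [1.2, -0.8, 6.5]
gripper_width: 0.776
gripper_force: 67.7
```

Run:
```python
from p import *
chain((438.5,366.2,130,88.8),(500,200,130,-93),(580,20,130,-94),(620,-160,130,-95),(628.3,-281.4,130,-96.7),(628.3,-281.4,6,-96.7))
print(ctrl.get_obs()['wrist_force'])
```

```text
t 9.8 pos [438.9 367.4  -0.6] yaw -91.2 w 0.776 q6 2.24 tilt [0.0021 0.0013]
(438.5, 366.2, 130, np.float64(-91.2)) shift [-0.002, 0.006, -0.653] turn z 0.0 n 4 
(500, 200, 130, np.float64(-93.0)) shift [0.325, 0.824, -0.0] turn z 0.005 n 5 
(580, 20, 130, np.float64(-94.0)) shift [0.447, 0.878, -0.0] turn z 0.0028 n 5 
(620, -160, 130, np.float64(-95.0)) shift [0.262, 0.884, -0.0] turn z 0.0028 n 5 
(628.3, -281.4, 130, np.float64(-96.7)) shift [0.094, 0.601, -0.0] turn z 0.0047 n 3 
(628.3, -281.4, 6, np.float64(-96.7)) shift [0.0, 0.0, 0.62] turn z -0.0 n 3 
[ 1.22271158 -0.7537627   6.51758638]
```

Call:
servo_tool:
  increments:
    - [[0,0,-0.1],[0,0,0],0]
    - [[0,0,-0.3],[0,0,0],0]
    - [[0,0,-0.5],[0,0,0],0]
    - [[0,0,-0.66],[0,0,0],0]
    - [[0,0,-0.66],[0,0,0],0]
    - [[0,0,-0.66],[0,0,0],0]

```text
time: 10.3
ee_pos: [0.4388, 0.3675, 0.1324]
ee_rot: [1.0, -0.01, 0.002, -0.001]
wrist_force: [-0.4, -0.9, -1.5]
gripper_width: 0.777
gripper_force: 67.8
```

Call:
servo_tool:
  increments:
    - [[0.1,0.25,0],[0,0,0.005],0]
    - [[0.2,0.5,0],[0,0,0.005],0]
    - [[0.32,0.82,0],[0,0,0.005],0]
    - [[0.32,0.82,0],[0,0,0.005],0]
    - [[0.32,0.82,0],[0,0,0.005],0]

```text
time: 10.72
ee_pos: [0.4994, 0.1971, 0.1284]
ee_rot: [1.0, -0.027, -0.001, 0.001]
wrist_force: [-0.8, 0.1, -1.5]
gripper_width: 0.778
gripper_force: 67.8
```

Call:
servo_tool:
  increments:
    - [[0.447,0.878,0],[0,0,0.003],0]
    - [[0.447,0.878,0],[0,0,0.003],0]
    - [[0.447,0.878,0],[0,0,0.003],0]
    - [[0.447,0.878,0],[0,0,0.003],0]
    - [[0.447,0.878,0],[0,0,0.003],0]

```text
time: 11.13
ee_pos: [0.5791, 0.0187, 0.1284]
ee_rot: [0.999, -0.036, -0.001, 0.0]
wrist_force: [0.1, 0.6, -0.9]
gripper_width: 0.779
gripper_force: 67.8
```

Call:
servo_tool:
  increments:
    - [[0.26,0.884,0],[0,0,0.003],0]
    - [[0.26,0.884,0],[0,0,0.003],0]
    - [[0.26,0.884,0],[0,0,0.003],0]
    - [[0.26,0.884,0],[0,0,0.003],0]
    - [[0.26,0.884,0],[0,0,0.003],0]

```text
time: 11.55
ee_pos: [0.6179, -0.1626, 0.1281]
ee_rot: [0.999, -0.046, -0.001, 0.0]
wrist_force: [-0.2, -0.6, -0.5]
gripper_width: 0.777
gripper_force: 67.8
```

Call:
servo_tool:
  increments:
    - [[0.09,0.3,0],[0,0,0.005],0]
    - [[0.09,0.5,0],[0,0,0.005],0]
    - [[0.09,0.6,0],[0,0,0.005],0]
    - [[0.09,0.6,0.1],[0,0,0.005],0]
    - [[0.09,0.6,0.3],[0,0,0.005],0]
    - [[0.09,0.6,0.4],[0,0,0.005],0]
    - [[0.09,0.6,0.4],[0,0,0.005],0]
    - [[0.09,0.6,0.4],[0,0,0.005],0]
    - [[0.09,0.6,0.4],[0,0,0.005],0]

```text
time: 12.3
ee_pos: [0.6259, -0.2796, 0.0511]
ee_rot: [0.998, -0.06, 0.001, 0.0]
wrist_force: [0.2, -0.2, 0.2]
gripper_width: 0.776
gripper_force: 67.7
```

Run:
```python
from p import *
s=read_camera('side'); cv2.imwrite('pics/c4.png',cv2.resize(s[180:380,300:550],(750,600)))
chain((628.3,-281.4,8,-96.7),(628.3,-281.4,110,-96.7))
```

```text
t 12.35 pos [ 626.1 -279.7   51.7] yaw -96.9 w 0.776 q6 1.23 tilt [ 0.0021 -0.001 ]
(628.3, -281.4, 8, np.float64(-96.7)) shift [0.012, 0.007, 0.219] turn z -0.0006 n 2 
(628.3, -281.4, 110, np.float64(-96.7)) shift [0.0, 0.0, -0.51] turn z -0.0 n 3
```

View pics/c4.png

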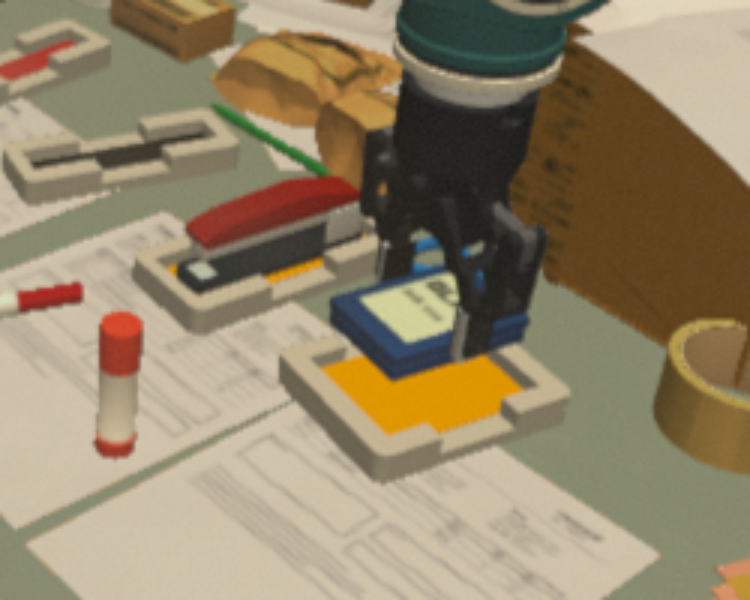

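Call:
servo_tool:
  increments:
    - [[0.012,0.007,0.06],[0,0,-0.0005],0]
    - [[0.012,0.007,0.12],[0,0,-0.0005],0]
    - [[0.012,0.007,0.17],[0,0,-0.0005],0]
    - [[0.012,0.007,0.2],[0,0,-0.0005],0]
    - [[0.012,0.007,0.213],[0,0,-0.0005],0]
    - [[0.012,0.007,0.213],[0,0,-0.0005],0]
    - [[0.012,0.007,0.213],[0,0,-0.0005],0]
    - [[0.012,0.007,0.213],[0,0,-0.0005],1]
    - [[0.012,0.007,0.213],[0,0,-0.0005],1]
    - [[0.012,0.007,0.213],[0,0,-0.0005],1]
    - [[0.012,0.007,0.213],[0,0,-0.0005],1]
    - [[0.012,0.007,0.213],[0,0,-0.0005],1]

```text
time: 13.35
ee_pos: [0.6273, -0.2813, 0.0066]
ee_rot: [0.998, -0.059, -0.0, -0.0]
wrist_force: [0.4, -0.1, -0.8]
gripper_width: 1.001
gripper_force: 0.0
```

Call:
servo_tool:
  increments:
    - [[0,0,-0.1],[0,0,0],1]
    - [[0,0,-0.2],[0,0,0],1]
    - [[0,0,-0.4],[0,0,0],1]
    - [[0,0,-0.6],[0,0,0],1]
    - [[0,0,-0.6],[0,0,0],1]
    - [[0,0,-0.6],[0,0,0],1]

```text
time: 13.85
ee_pos: [0.6285, -0.2818, 0.13]
ee_rot: [0.998, -0.059, 0.002, 0.001]
wrist_force: [0.3, 0.1, -1.2]
gripper_width: 1.001
gripper_force: 0.0
```

Run:
```python
from p import *
chain((530,-150,135,-101),(440,-70.3,120,-104.1),(440,-70.3,3,-104.1))
```

```text
t 13.85 pos [ 628.5 -281.8  130. ] yaw -96.8 w 1.001 q6 1.23 tilt [ 0.0041 -0.002 ]
(530, -150, 135, np.float64(-101.0)) shift [-0.567, -0.597, -0.025] turn z 0.0117 n 4 
(440, -70.3, 120, np.float64(-104.1)) shift [-0.518, -0.305, 0.075] turn z 0.0086 n 3 
(440, -70.3, 3, np.float64(-104.1)) shift [0.0, 0.0, 0.585] turn z -0.0 n 3
```

Call:
servo_tool:
  increments:
    - [[-0.567,-0.6,0],[0,0,0.012],1]
    - [[-0.567,-0.6,0],[0,0,0.012],1]
    - [[-0.567,-0.6,0],[0,0,0.012],1]
    - [[-0.567,-0.6,0],[0,0,0.012],1]
    - [[-0.567,-0.6,0],[0,0,0.012],1]

```text
time: 14.27
ee_pos: [0.5254, -0.1447, 0.1255]
ee_rot: [0.995, -0.096, -0.001, -0.001]
wrist_force: [-0.6, -0.2, 0.9]
gripper_width: 0.998
gripper_force: 0.0
```

Call:
servo_tool:
  increments:
    - [[-0.518,-0.305,0.1],[0,0,0.009],0.5]
    - [[-0.518,-0.305,0.3],[0,0,0.009],0.5]
    - [[-0.518,-0.305,0.3],[0,0,0.009],0.5]
    - [[-0.518,-0.305,0.3],[0,0,0.009],0.5]
    - [[-0.518,-0.305,0.3],[0,0,0.009],0.5]
    - [[-0.518,-0.305,0.3],[0,0,0.009],0.5]

```text
time: 14.77
ee_pos: [0.439, -0.0689, 0.0668]
ee_rot: [0.992, -0.124, -0.0, 0.0]
wrist_force: [0.6, 0.0, 0.6]
gripper_width: 0.499
gripper_force: 0.0
```

Run:
```python
from m import *
from p import chain
im=read_camera('top'); cv2.imwrite('pics/top3.png',im); H,S,V=masks(im)
m=((H>95)&(H<130)&(S>80)); print('pad',blob(m,'top',.02,(415,150,480,240)))
cv2.imwrite('pics/c5.png',cv2.resize(im[140:330,270:490],(695,600)))
chain((439.4,-70.3,4,-104.1))
```

```text
pad {'rect': array([ 628. , -282.5,   93.2,   61.3,   -6.8]), 'mean': array([ 623.7, -275.5]), 'pca': np.float64(-5.8), 'px': array([430, 173, 461, 217], dtype=int32)}
t 14.82 pos [439.8 -69.4  67.5] yaw -104.3 w 0.502 q6 1.61 tilt [ 0.0006 -0.0003]
(439.4, -70.3, 4, np.float64(-104.1)) shift [-0.001, 0.005, 0.318] turn z -0.0006 n 2
```

View pics/c5.png

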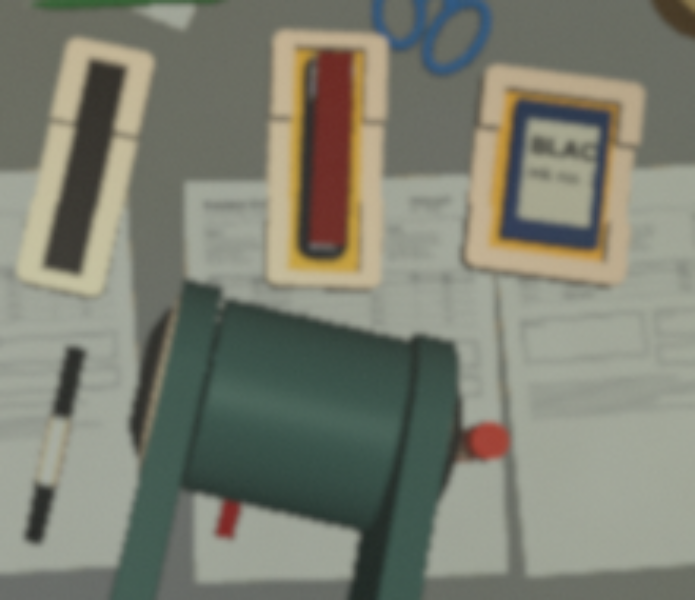

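Call:
servo_tool:
  increments:
    - [[0,0.005,0.1],[0,0,0],0.5]
    - [[0,0.005,0.18],[0,0,0],0.5]
    - [[0,0.005,0.25],[0,0,0],0.5]
    - [[0,0.005,0.29],[0,0,0],0.5]
    - [[0,0.005,0.312],[0,0,0],0.5]
    - [[0,0.005,0.312],[0,0,0],0.5]
    - [[0,0.005,0.312],[0,0,0],0]
    - [[0,0.005,0.312],[0,0,0],0]
    - [[0,0.005,0.312],[0,0,0],0]
    - [[0,0.005,0.312],[0,0,0],0]
    - [[0,0.005,0.312],[0,0,0],0]
    - [[0,0.005,0.312],[0,0,0],0]
    - [[0,0.005,0.312],[0,0,0],0]

```text
time: 15.9
ee_pos: [0.4395, -0.0702, 0.0059]
ee_rot: [0.992, -0.125, 0.001, 0.0]
wrist_force: [-0.1, -0.0, 6.6]
gripper_width: 0.161
gripper_force: 58.9
```

Run:
```python
from p import *
chain((439.4,-70.3,115,-104.1),(540,60,115,-95),(630.8,209.2,115,-82),(630.8,209.2,14,-82))
```

```text
t 15.9 pos [439.5 -70.2   5.9] yaw -104.3 w 0.161 q6 1.61 tilt [ 0.0018 -0.0005]
(439.4, -70.3, 115, np.float64(-104.1)) shift [-0.0, 0.001, -0.546] turn z -0.0006 n 3 
(540, 60, 115, np.float64(-95.0)) shift [0.329, -0.754, -0.0] turn z -0.0253 n 4 
(630.8, 209.2, 115, np.float64(-82.0)) shift [0.387, -0.783, -0.0] turn z -0.0361 n 5 
(630.8, 209.2, 14, np.float64(-82.0)) shift [0.0, 0.0, 0.505] turn z -0.0 n 3
```

Call:
servo_tool:
  increments:
    - [[0,0,-0.1],[0,0,0],0]
    - [[0,0,-0.3],[0,0,0],0]
    - [[0,0,-0.5],[0,0,0],0]
    - [[0,0,-0.546],[0,0,0],0]
    - [[0,0,-0.546],[0,0,0],0]
    - [[0,0,-0.546],[0,0,0],0]

```text
time: 16.4
ee_pos: [0.4391, -0.07, 0.1144]
ee_rot: [0.992, -0.125, 0.001, 0.0]
wrist_force: [-0.7, -0.9, -0.1]
gripper_width: 0.161
gripper_force: 58.8
```

Call:
servo_tool:
  increments:
    - [[0.33,-0.754,0],[0,0,-0.025],0]
    - [[0.33,-0.754,0],[0,0,-0.025],0]
    - [[0.33,-0.754,0],[0,0,-0.025],0]
    - [[0.33,-0.754,0],[0,0,-0.025],0]
    - [[0.33,-0.754,0],[0,0,-0.025],0]

```text
time: 16.82
ee_pos: [0.542, 0.064, 0.1116]
ee_rot: [0.999, -0.045, -0.001, -0.0]
wrist_force: [1.3, -0.3, -1.0]
gripper_width: 0.159
gripper_force: 58.9
```

Call:
servo_tool:
  increments:
    - [[0.387,-0.783,0],[0,0,-0.036],0]
    - [[0.387,-0.783,0],[0,0,-0.036],0]
    - [[0.387,-0.783,0],[0,0,-0.036],0]
    - [[0.387,-0.783,0],[0,0,-0.036],0]
    - [[0.387,-0.783,0],[0,0,-0.036],0]
    - [[0.387,-0.783,0.2],[0,0,-0.036],0]
    - [[0.387,-0.783,0.3],[0,0,-0.036],0]
    - [[0.387,-0.783,0.3],[0,0,-0.036],0]
    - [[0.387,-0.783,0.3],[0,0,-0.036],0]

```text
time: 17.57
ee_pos: [0.6306, 0.2081, 0.052]
ee_rot: [0.998, 0.066, -0.002, 0.0]
wrist_force: [0.2, 0.3, 0.9]
gripper_width: 0.16
gripper_force: 58.9
```

Run:
```python
from p import *
s=read_camera('side'); cv2.imwrite('pics/c6.png',cv2.resize(s[130:290,180:390],(788,600)))
chain((630.8,209.2,15.5,-82),(630.8,209.2,115,-82))
```

```text
t 17.62 pos [631.6 208.3  54.1] yaw -82.4 w 0.157 q6 1.72 tilt [-0.0007 -0.0002]
(630.8, 209.2, 15.5, np.float64(-82.0)) shift [-0.003, -0.005, 0.193] turn z -0.0011 n 1 
(630.8, 209.2, 115, np.float64(-82.0)) shift [0.0, 0.0, -0.498] turn z -0.0 n 3
```

View pics/c6.png

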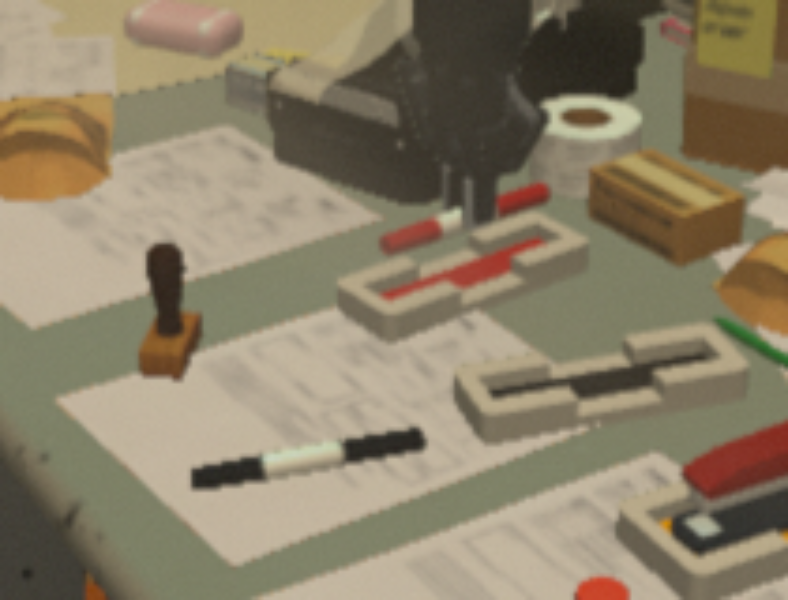

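Call:
servo_tool:
  increments:
    - [[-0.003,-0.005,0.06],[0,0,-0.001],0]
    - [[-0.003,-0.005,0.12],[0,0,-0.001],0]
    - [[-0.003,-0.005,0.16],[0,0,-0.001],0]
    - [[-0.003,-0.005,0.185],[0,0,-0.001],0]
    - [[-0.003,-0.005,0.19],[0,0,-0.001],0]
    - [[-0.003,-0.005,0.19],[0,0,-0.001],0]
    - [[-0.003,-0.005,0.19],[0,0,-0.001],0]
    - [[-0.003,-0.005,0.19],[0,0,-0.001],0.25]
    - [[-0.003,-0.005,0.19],[0,0,-0.001],0.4]
    - [[-0.003,-0.005,0.19],[0,0,-0.001],0.4]
    - [[-0.003,-0.005,0.19],[0,0,-0.001],0.4]
    - [[-0.003,-0.005,0.19],[0,0,-0.001],0.4]

```text
time: 18.62
ee_pos: [0.631, 0.2094, 0.0159]
ee_rot: [0.998, 0.07, -0.0, 0.0]
wrist_force: [-0.1, -0.1, 0.6]
gripper_width: 0.396
gripper_force: 0.0
```

Call:
servo_tool:
  increments:
    - [[0,0,-0.1],[0,0,0],0.4]
    - [[0,0,-0.2],[0,0,0],0.4]
    - [[0,0,-0.4],[0,0,0],0.4]
    - [[0,0,-0.5],[0,0,0],0.4]
    - [[0,0,-0.5],[0,0,0],0.5]
    - [[0,0,-0.5],[0,0,0],0.5]

```text
time: 19.12
ee_pos: [0.6315, 0.2096, 0.1173]
ee_rot: [0.998, 0.07, 0.001, -0.0]
wrist_force: [-0.2, -0.7, -0.3]
gripper_width: 0.502
gripper_force: 0.0
```

Run:
```python
from p import *
chain((530,120,115,-95),(435.3,62.7,60,-101.5),(435.3,62.7,4,-101.5))
```

```text
t 19.12 pos [631.5 209.6 117.3] yaw -82.0 w 0.502 q6 1.71 tilt [0.0024 0.0007]
(530, 120, 115, np.float64(-95.0)) shift [-0.565, 0.373, 0.012] turn z 0.0361 n 4 
(435.3, 62.7, 60, np.float64(-101.5)) shift [-0.447, 0.327, 0.275] turn z 0.0181 n 3 
(435.3, 62.7, 4, np.float64(-101.5)) shift [0.0, 0.0, 0.28] turn z -0.0 n 2
```

Call:
servo_tool:
  increments:
    - [[-0.565,0.373,0],[0,0,0.036],0.5]
    - [[-0.565,0.373,0],[0,0,0.036],0.5]
    - [[-0.565,0.373,0],[0,0,0.036],0.5]
    - [[-0.565,0.373,0],[0,0,0.036],0.5]
    - [[-0.565,0.373,0],[0,0,0.036],0.5]

```text
time: 19.53
ee_pos: [0.5275, 0.1183, 0.1149]
ee_rot: [0.999, -0.044, -0.001, 0.0]
wrist_force: [0.4, 0.9, 0.3]
gripper_width: 0.497
gripper_force: 0.0
```

Call:
servo_tool:
  increments:
    - [[-0.447,0.327,0],[0,0,0.018],0.5]
    - [[-0.447,0.327,0.1],[0,0,0.018],0.5]
    - [[-0.447,0.327,0.24],[0,0,0.018],0.5]
    - [[-0.447,0.327,0.24],[0,0,0.018],0.5]
    - [[-0.447,0.327,0.24],[0,0,0.018],0.5]
    - [[-0.447,0.327,0.24],[0,0,0.018],0.5]

```text
time: 20.03
ee_pos: [0.4356, 0.0628, 0.0683]
ee_rot: [0.995, -0.1, 0.0, -0.0]
wrist_force: [0.6, 0.6, 0.7]
gripper_width: 0.497
gripper_force: 0.0
```

Run:
```python
from m import *
from p import chain
im=read_camera('top'); cv2.imwrite('pics/top4.png',im)
cv2.imwrite('pics/c7.png',cv2.resize(im[140:240,190:330],(800,571)))
chain((435.3,62.7,4.5,-101.5))
```

```text
t 20.08 pos [436.1  63.   68.9] yaw -101.4 w 0.5 q6 1.86 tilt [0.001  0.0003]
(435.3, 62.7, 4.5, np.float64(-101.5)) shift [-0.004, 0.002, 0.322] turn z 0.0002 n 2
```

View pics/c7.png

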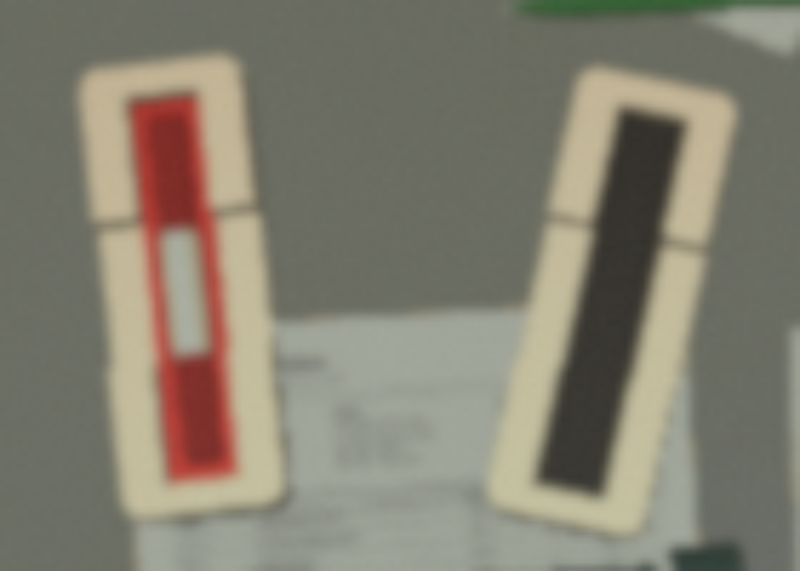

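Call:
servo_tool:
  increments:
    - [[-0.004,0.002,0.1],[0,0,0],0.5]
    - [[-0.004,0.002,0.2],[0,0,0],0.5]
    - [[-0.004,0.002,0.27],[0,0,0],0.5]
    - [[-0.004,0.002,0.31],[0,0,0],0.5]
    - [[-0.004,0.002,0.318],[0,0,0],0.5]
    - [[-0.004,0.002,0.318],[0,0,0],0.5]
    - [[-0.004,0.002,0.318],[0,0,0],0]
    - [[-0.004,0.002,0.318],[0,0,0],0]
    - [[-0.004,0.002,0.318],[0,0,0],0]
    - [[-0.004,0.002,0.318],[0,0,0],0]
    - [[-0.004,0.002,0.318],[0,0,0],0]
    - [[-0.004,0.002,0.318],[0,0,0],0]
    - [[-0.004,0.002,0.318],[0,0,0],0]

```text
time: 21.17
ee_pos: [0.4346, 0.0623, 0.0056]
ee_rot: [0.995, -0.1, 0.001, -0.0]
wrist_force: [-0.0, 0.9, 4.8]
gripper_width: 0.157
gripper_force: 58.7
```

Run:
```python
from p import *
print(cast('top',[297.1-.4,192.7-.4],.016))
chain((435.3,62.7,110,-101.5),(629,44.9,110,-101.2),(629,44.9,60,-101.2),(629,44.9,15,-101.2))
```

```text
[[0.6282868  0.04500723 0.016     ]]
t 21.17 pos [434.6  62.3   5.6] yaw -101.5 w 0.157 q6 1.85 tilt [0.002  0.0003]
(435.3, 62.7, 110, np.float64(-101.5)) shift [0.003, -0.002, -0.522] turn z 0.0001 n 3 
(629, 44.9, 110, np.float64(-101.2)) shift [0.967, -0.106, -0.0] turn z -0.0008 n 5 
(629, 44.9, 60, np.float64(-101.2)) shift [0.0, 0.0, 0.25] turn z -0.0 n 2 
(629, 44.9, 15, np.float64(-101.2)) shift [0.0, 0.0, 0.225] turn z -0.0 n 2
```

Call:
servo_tool:
  increments:
    - [[0,0,-0.1],[0,0,0],0]
    - [[0,0,-0.3],[0,0,0],0]
    - [[0,0,-0.5],[0,0,0],0]
    - [[0,0,-0.522],[0,0,0],0]
    - [[0,0,-0.522],[0,0,0],0]
    - [[0,0,-0.522],[0,0,0],0]

```text
time: 21.67
ee_pos: [0.434, 0.0622, 0.1089]
ee_rot: [0.995, -0.1, 0.001, -0.0]
wrist_force: [-0.0, 0.4, -0.9]
gripper_width: 0.162
gripper_force: 58.9
```

Call:
servo_tool:
  increments:
    - [[0.967,-0.106,0],[0,0,-0.001],0]
    - [[0.967,-0.106,0],[0,0,-0.001],0]
    - [[0.967,-0.106,0],[0,0,-0.001],0]
    - [[0.967,-0.106,0],[0,0,-0.001],0]
    - [[0.967,-0.106,0],[0,0,-0.001],0]
    - [[0.967,-0.106,0],[0,0,-0.001],0]
    - [[0.967,-0.106,0.2],[0,0,-0.001],0]
    - [[0.967,-0.106,0.25],[0,0,-0.001],0]
    - [[0.967,-0.106,0.25],[0,0,-0.001],0]
    - [[0.967,-0.106,0.25],[0,0,-0.001],0]

```text
time: 22.5
ee_pos: [0.6267, 0.0446, 0.0582]
ee_rot: [0.995, -0.097, -0.001, 0.0]
wrist_force: [0.5, -0.1, 0.7]
gripper_width: 0.162
gripper_force: 58.9
```

Run:
```python
from p import *
chain((628.8,44.9,15,-101.2))
```

```text
t 22.5 pos [626.7  44.6  58.2] yaw -101.1 w 0.162 q6 1.79 tilt [-0.0022 -0.0001]
(628.8, 44.9, 15, np.float64(-101.2)) shift [0.01, -0.003, 0.216] turn z 0.0003 n 2
```

Call:
servo_tool:
  increments:
    - [[0.01,-0.003,0.07],[0,0,0],0]
    - [[0.01,-0.003,0.14],[0,0,0],0]
    - [[0.01,-0.003,0.18],[0,0,0],0]
    - [[0.01,-0.003,0.205],[0,0,0],0]
    - [[0.01,-0.003,0.212],[0,0,0],0]
    - [[0.01,-0.003,0.212],[0,0,0],0]
    - [[0.01,-0.003,0.212],[0,0,0],0]
    - [[0.01,-0.003,0.212],[0,0,0],0.25]
    - [[0.01,-0.003,0.212],[0,0,0],0.4]
    - [[0.01,-0.003,0.212],[0,0,0],0.4]
    - [[0.01,-0.003,0.212],[0,0,0],0.4]
    - [[0.01,-0.003,0.212],[0,0,0],0.4]

```text
time: 23.5
ee_pos: [0.6297, 0.0448, 0.0164]
ee_rot: [0.995, -0.097, 0.0, -0.0]
wrist_force: [0.1, -0.3, -0.5]
gripper_width: 0.401
gripper_force: 0.0
```

Call:
servo_tool:
  increments:
    - [[0,0,-0.1],[0,0,0],0.4]
    - [[0,0,-0.2],[0,0,0],0.4]
    - [[0,0,-0.4],[0,0,0],0.4]
    - [[0,0,-0.6],[0,0,0],0.4]
    - [[0,0,-0.8],[0,0,0],0.6]
    - [[0,0,-0.8],[0,0,0],0.6]
    - [[0,0,-0.8],[0,0,0],0.6]

```text
time: 24.08
ee_pos: [0.6306, 0.0448, 0.1793]
ee_rot: [0.995, -0.097, 0.002, -0.0]
wrist_force: [-0.5, 1.3, -1.0]
gripper_width: 0.597
gripper_force: 0.0
```

Run:
```python
from m import *
from p import chain
# stamp handle axis: side view dark bulb, rays from both views at the bulb
s=cv2.imread('pics/side0.png'); H,S,V=masks(s)
vv,uu=np.nonzero(V[190:235,212:240]<60); vv+=190; uu+=212
print('side handle rows',vv.min(),vv.max(),[(r,round(uu[vv==r].mean(),1),len(uu[vv==r])) for r in range(vv.min(),vv.max()+1,3)])
print('proj of (420.8,222.5) z 0..82',np.round(proj('side',[[.4208,.2225,z] for z in(.021,.065,.082)]),1).tolist())
print('proj top',np.round(proj('top',[[.4208,.2225,z] for z in(.021,.065,.082)]),1).tolist())
chain((520,160,172,-70),(421,222,150,-39),(421,222,43,-39))
```

```text
side handle rows 196 218 [(196, np.float64(222.0), 1), (199, np.float64(224.0), 11), (202, np.float64(223.0), 9), (205, np.float64(224.0), 7), (208, np.float64(224.0), 7), (211, np.float64(224.0), 5), (214, np.float64(224.0), 5), (217, np.float64(224.5), 6)]
proj of (420.8,222.5) z 0..82 [[224.6, 217.5], [223.4, 200.8], [222.9, 194.2]]
proj top [[211.8, 285.7], [208.0, 285.1], [206.5, 284.9]]
t 24.08 pos [630.6  44.8 179.3] yaw -101.1 w 0.597 q6 1.8 tilt [0.0048 0.0002]
(520, 160, 172, np.float64(-70.0)) shift [-0.654, -0.459, 0.037] turn z -0.0864 n 5 
(421, 222, 150, np.float64(-39.0)) shift [-0.359, -0.461, 0.11] turn z -0.0861 n 5 
(421, 222, 43, np.float64(-39.0)) shift [0.0, 0.0, 0.535] turn z -0.0 n 3
```

Run:
```python
from p import *
chain((520,150,175,-101.1),(420.6,222.4,150,-101.1),(420.6,222.4,45,-101.1))
```

```text
t 24.08 pos [630.6  44.8 179.3] yaw -101.1 w 0.597 q6 1.8 tilt [0.0048 0.0002]
(520, 150, 175, np.float64(-101.1)) shift [-0.644, -0.41, 0.022] turn z 0.0 n 4 
(420.6, 222.4, 150, np.float64(-101.1)) shift [-0.557, -0.26, 0.125] turn z -0.0 n 4 
(420.6, 222.4, 45, np.float64(-101.1)) shift [0.0, 0.0, 0.525] turn z -0.0 n 3
```

Call:
servo_tool:
  increments:
    - [[-0.644,-0.41,0],[0,0,0],1]
    - [[-0.644,-0.41,0],[0,0,0],1]
    - [[-0.644,-0.41,0],[0,0,0],1]
    - [[-0.644,-0.41,0],[0,0,0],1]
    - [[-0.644,-0.41,0],[0,0,0],1]

```text
time: 24.5
ee_pos: [0.5159, 0.1527, 0.1752]
ee_rot: [0.995, -0.095, -0.001, -0.0]
wrist_force: [-1.2, -0.3, -0.2]
gripper_width: 0.996
gripper_force: 0.0
```

Call:
servo_tool:
  increments:
    - [[-0.557,-0.26,0.1],[0,0,0],1]
    - [[-0.557,-0.26,0.1],[0,0,0],1]
    - [[-0.557,-0.26,0.1],[0,0,0],1]
    - [[-0.557,-0.26,0.1],[0,0,0],1]
    - [[-0.557,-0.26,0.1],[0,0,0],1]
    - [[-0.557,-0.26,0.1],[0,0,0],1]

```text
time: 25.0
ee_pos: [0.4199, 0.2223, 0.1558]
ee_rot: [0.995, -0.096, -0.0, 0.0]
wrist_force: [-0.2, -0.3, -0.2]
gripper_width: 0.998
gripper_force: 0.0
```

Run:
```python
from p import *
chain((420.6,222.4,45,-101.1))
```

```text
t 25.0 pos [419.9 222.3 155.8] yaw -101.1 w 0.998 q6 2.2 tilt [-0.0004 -0.0005]
(420.6, 222.4, 45, np.float64(-101.1)) shift [0.003, -0.001, 0.554] turn z 0.0001 n 3
```

Call:
servo_tool:
  increments:
    - [[0.003,0,0.15],[0,0,0],1]
    - [[0.003,0,0.3],[0,0,0],1]
    - [[0.003,0,0.42],[0,0,0],1]
    - [[0.003,0,0.51],[0,0,0],1]
    - [[0.003,0,0.545],[0,0,0],1]
    - [[0.003,0,0.552],[0,0,0],1]
    - [[0.003,0,0.552],[0,0,0],0.6]
    - [[0.003,0,0.552],[0,0,0],0.45]
    - [[0.003,0,0.552],[0,0,0],0.4]
    - [[0.003,0,0.552],[0,0,0],0.35]
    - [[0.003,0,0.552],[0,0,0],0.3]
    - [[0.003,0,0.552],[0,0,0],0.25]
    - [[0.003,0,0.552],[0,0,0],0]
    - [[0.003,0,0.552],[0,0,0],0]
    - [[0.003,0,0.552],[0,0,0],0]
    - [[0.003,0,0.552],[0,0,0],0]

```text
time: 26.33
ee_pos: [0.4207, 0.2224, 0.0467]
ee_rot: [0.995, -0.097, 0.0, -0.0]
wrist_force: [-1.0, -2.4, 6.7]
gripper_width: 0.256
gripper_force: 58.4
```

Run:
```python
from p import *
chain((420.6,222.4,175,-101.1),(520,60,175,-91),(590,-110,175,-80),(628.2,-282,175,-69),(628.2,-282,100,-69),(628.2,-282,75,-69))
```

```text
t 26.33 pos [420.7 222.4  46.7] yaw -101.1 w 0.256 q6 2.2 tilt [ 0.001  -0.0001]
(420.6, 222.4, 175, np.float64(-101.1)) shift [-0.0, -0.0, -0.641] turn z 0.0 n 4 
(520, 60, 175, np.float64(-91.0)) shift [0.644, 0.701, -0.0] turn z -0.0281 n 5 
(590, -110, 175, np.float64(-80.0)) shift [0.365, 0.844, -0.0] turn z -0.0306 n 5 
(628.2, -282, 175, np.float64(-69.0)) shift [0.039, 0.88, -0.0] turn z -0.0306 n 5 
(628.2, -282, 100, np.float64(-69.0)) shift [0.0, 0.0, 0.375] turn z -0.0 n 2 
(628.2, -282, 75, np.float64(-69.0)) shift [0.0, 0.0, 0.125] turn z -0.0 n 1
```

Call:
servo_tool:
  increments:
    - [[0,0,-0.1],[0,0,0],0]
    - [[0,0,-0.25],[0,0,0],0]
    - [[0,0,-0.45],[0,0,0],0]
    - [[0,0,-0.64],[0,0,0],0]
    - [[0,0,-0.64],[0,0,0],0]
    - [[0,0,-0.64],[0,0,0],0]

```text
time: 26.83
ee_pos: [0.4211, 0.2228, 0.1762]
ee_rot: [0.995, -0.097, 0.002, -0.001]
wrist_force: [-0.5, -0.4, -1.7]
gripper_width: 0.253
gripper_force: 59.0
```

Call:
servo_tool:
  increments:
    - [[0.2,0.22,0],[0,0,-0.014],0]
    - [[0.32,0.35,0],[0,0,-0.014],0]
    - [[0.48,0.525,0],[0,0,-0.028],0]
    - [[0.644,0.7,0],[0,0,-0.028],0]
    - [[0.644,0.7,0],[0,0,-0.028],0]
    - [[0.644,0.7,0],[0,0,-0.028],0]

```text
time: 27.33
ee_pos: [0.5209, 0.0567, 0.172]
ee_rot: [1.0, -0.011, -0.001, 0.001]
wrist_force: [0.1, -0.2, -0.5]
gripper_width: 0.258
gripper_force: 59.2
```

Call:
servo_tool:
  increments:
    - [[0.09,0.21,0],[0,0,-0.015],0]
    - [[0.18,0.42,0],[0,0,-0.015],0]
    - [[0.27,0.63,0],[0,0,-0.031],0]
    - [[0.365,0.844,0],[0,0,-0.031],0]
    - [[0.365,0.844,0],[0,0,-0.031],0]
    - [[0.365,0.844,0],[0,0,-0.031],0]

```text
time: 27.83
ee_pos: [0.5901, -0.1126, 0.1719]
ee_rot: [0.996, 0.087, -0.001, -0.0]
wrist_force: [-0.1, 0.6, -0.5]
gripper_width: 0.252
gripper_force: 59.4
```

Call:
servo_tool:
  increments:
    - [[0.01,0.22,0],[0,0,-0.015],0]
    - [[0.02,0.44,0],[0,0,-0.015],0]
    - [[0.03,0.66,0],[0,0,-0.031],0]
    - [[0.04,0.88,0],[0,0,-0.031],0]
    - [[0.04,0.88,0],[0,0,-0.031],0]
    - [[0.04,0.88,0.15],[0,0,-0.031],0]
    - [[0.04,0.88,0.3],[0,0,-0.031],0]
    - [[0.04,0.88,0.35],[0,0,-0.031],0]
    - [[0.04,0.88,0.35],[0,0,-0.031],0]
    - [[0.04,0.88,0.35],[0,0,-0.031],0]

```text
time: 28.67
ee_pos: [0.6288, -0.2808, 0.1042]
ee_rot: [0.983, 0.185, -0.0, -0.0]
wrist_force: [-0.2, 0.8, -0.6]
gripper_width: 0.255
gripper_force: 59.6
```

Run:
```python
from p import *
s=read_camera('side'); cv2.imwrite('pics/c8.png',cv2.resize(s[150:370,300:540],(654,600)))
chain((628.2,-282,77,-69))
```

```text
t 28.72 pos [ 629.2 -281.2  105.5] yaw -68.7 w 0.252 q6 0.74 tilt [ 0.0012 -0.0005]
(628.2, -282, 77, np.float64(-69.0)) shift [-0.006, 0.002, 0.142] turn z 0.0009 n 1
```

View pics/c8.png

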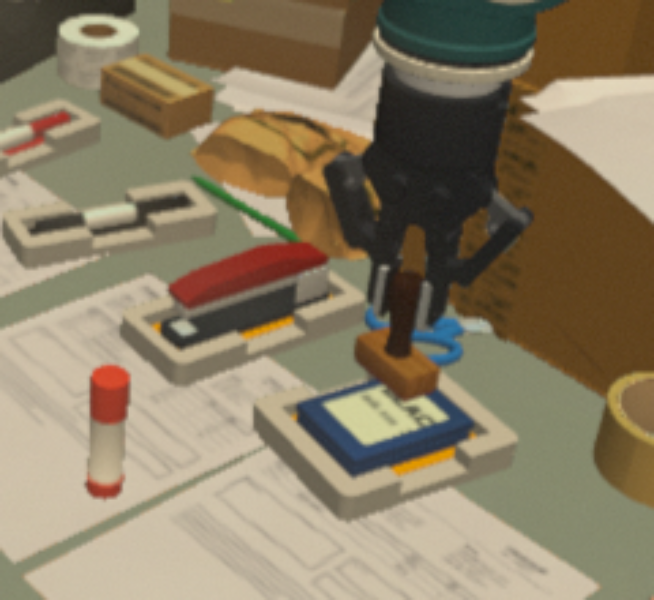

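Call:
servo_tool:
  increments:
    - [[-0.006,0.002,0.04],[0,0,0.001],0]
    - [[-0.006,0.002,0.08],[0,0,0.001],0]
    - [[-0.006,0.002,0.11],[0,0,0.001],0]
    - [[-0.006,0.002,0.13],[0,0,0.001],0]
    - [[-0.006,0.002,0.138],[0,0,0.001],0]
    - [[-0.006,0.002,0.142],[0,0,0.001],0]
    - [[-0.006,0.002,0.142],[0,0,0.001],0]
    - [[-0.006,0.002,0.142],[0,0,0.001],0]

```text
time: 29.38
ee_pos: [0.6279, -0.2826, 0.076]
ee_rot: [0.983, 0.182, 0.0, 0.0]
wrist_force: [-1.9, 0.7, 4.3]
gripper_width: 0.253
gripper_force: 59.8
```

Run:
```python
from p import *
chain((628.2,-282,76.8,-69)); print(ctrl.get_obs()['wrist_force'])
```

```text
t 29.38 pos [ 627.9 -282.6   76. ] yaw -69.1 w 0.253 q6 0.75 tilt [ 0.0004 -0.0002]
(628.2, -282, 76.8, np.float64(-69.0)) shift [0.003, -0.002, -0.004] turn z -0.0002 n 1 
[-1.85649316  0.68314835  4.27782052]
```

In contact (about 4 N). Release and rise.

Call:
servo_tool:
  increments:
    - [[0,0,0],[0,0,0],0.3]
    - [[0,0,0],[0,0,0],0.4]
    - [[0,0,0],[0,0,0],0.6]
    - [[0,0,0],[0,0,0],0.8]
    - [[0,0,0],[0,0,0],0.8]
    - [[0,0,0],[0,0,0],0.8]
    - [[0,0,-0.1],[0,0,0],0.8]
    - [[0,0,-0.25],[0,0,0],0.8]
    - [[0,0,-0.4],[0,0,0],0.8]
    - [[0,0,-0.6],[0,0,0],0.8]
    - [[0,0,-0.7],[0,0,0],0.8]
    - [[0,0,-0.7],[0,0,0],0.8]

```text
time: 30.38
ee_pos: [0.629, -0.2831, 0.2219]
ee_rot: [0.983, 0.182, 0.003, 0.002]
wrist_force: [1.0, -0.5, 1.3]
gripper_width: 0.799
gripper_force: 0.0
```

Call:
servo_tool:
  increments:
    - [[-0.6,-0.6,0],[0,0,0],0.8]
    - [[-0.6,-0.6,0],[0,0,0],0.8]
    - [[-0.6,-0.6,0],[0,0,0],0.8]
    - [[-0.6,-0.6,0],[0,0,0],0.8]
    - [[-0.6,-0.6,0],[0,0,0],0.8]
    - [[-0.6,-0.6,0],[0,0,0],0.8]

```text
time: 30.88
ee_pos: [0.4715, -0.2128, 0.2162]
ee_rot: [0.983, 0.182, 0.001, 0.001]
wrist_force: [0.6, 0.1, -0.1]
gripper_width: 0.801
gripper_force: 0.0
```

Run:
```python
from m import *
from p import chain
im=read_camera('top'); s=read_camera('side'); cv2.imwrite('pics/top9.png',im)
a=cv2.resize(im[140:240,190:480],(800,276)); b=cv2.resize(s[150:350,180:520],(551,324)); b=cv2.copyMakeBorder(b,0,0,0,249,cv2.BORDER_CONSTANT)
cv2.imwrite('pics/c9.png',np.vstack([a,b])); chain()
for n,P in(('side',[.628,-.282,.03]),('side',[.628,-.282,.112]),('top',[.628,-.282,.03]),('top',[.628,-.282,.112])): print(n,proj(n,P))
H,S,V=masks(im)
for n,m in(('red',((H<10)|(H>170))&(S>110)),): print('glue',blob(m,'top',.092,(405,265,440,295)))
```

```text
t 30.98 pos [ 473.3 -213.6  215.8] yaw -69.1 w 0.796 q6 0.73 tilt [ 0.0008 -0.0004]
side [[441.27833443 300.03633322]]
side [[447.89837308 263.08689441]]
top [[446.36829566 193.80149345]]
top [[456.28836126 186.04808661]]Traceback (most recent call last):
  File "<stdin>", line 8, in <module>
  File "h.py", line 15, in blob
    c=max(cs,key=cv2.contourArea).reshape(-1,2)
      ~~~^^^^^^^^^^^^^^^^^^^^^^^^
ValueError: max() iterable argument is empty
```

View pics/c9.png

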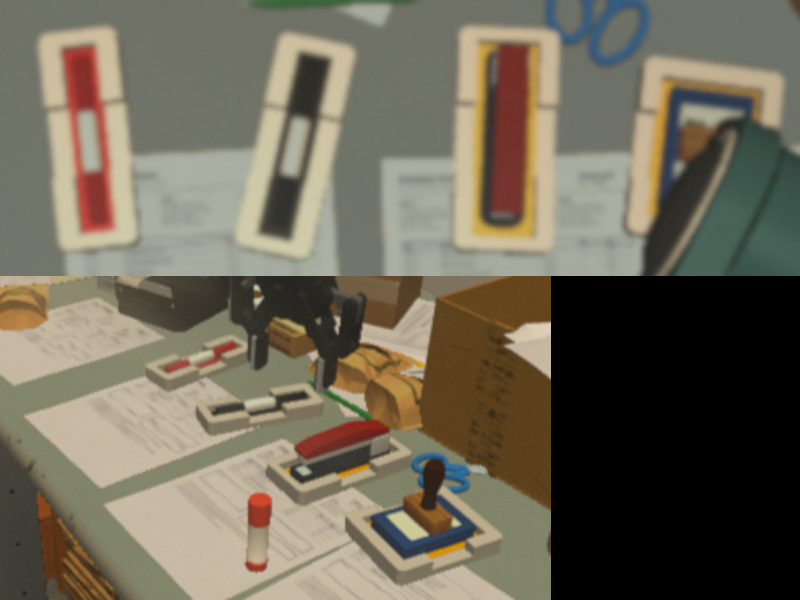

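```bash
python3 -c "
from plant import job; print(job.sign_off())"
```

```text
the job is handed in; nothing more can be done
None
```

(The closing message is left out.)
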